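# Mark a test plaque in the bench press

## Task

Mark the long black test plaque: lay it on the press's feed tongue, slide it into the slot of the nest until it is fully home against the end stop, then pull the lever right down to its stop so that the die presses on the plaque, and let the lever return to the top. Leave the plaque home in the slot and let go of everything; do not disturb the other things on the table.

Things in the scene. Friction and masses are not known exactly. Their poses are not given: they have to be found in the camera images.
- plaque: The long test plaque: a flat black plastic slab, 62 mm wide (its x), 150 mm long (its y), 6 mm thick, 50 to 100 g, both ends and faces alike. It starts flat on the table left of the press, its y axis within -0.05 to 0.6 rad (counterclockwise) of world y. Origin: centre of its underside.
- press: Green bench marking press (rack-and-pinion hand press), fixed. Origin: on the table straight below the die, in line with the slot; z up. x points from the open front to the column (x 78 to 133 mm), y out of the slot's mouth: a plaque goes in towards -y, long side along y. A plaque fully home has its centre at x 0, y 40, underside z 45 mm. Base: 30 mm high, x -60 to 140, y -65 to 65 mm.
- slot_mouth (a point): Mouth of the nest's slot, centre of its floor: press x 0, y 75, z 45 mm; axes as the press. The slot is 64 mm wide inside, flaring to 71 mm over the last 12 mm before the mouth; side lips overhang 8 mm above the floor (top at z 58), the middle 52 mm is open above. The nest block is 100 mm wide. A plaque that is home sticks out of the mouth by 40 mm.
- slot_end (a point): Inner end of the slot, at the end stop, on the centre line of its floor: press x 0, y -35, z 45 mm. Axes as the press.
- tongue_end (a point): Outer end of the feed tongue, on its top: press x 0, y 186, z 45 mm. The tongue is a steel strip 34 mm wide, 6 mm thick, level with the slot's floor, from the mouth to here; a plaque laid on it overhangs by 14 mm on each long edge. Below is the press base (top z 30) as far as y 65 mm, then the table (a 10 mm wide rib under the tongue reaches z 29).
- head (a point): Middle of the press's head (green block over the slot): press x 22, y 0, z 190 mm. The head spans x -41 to 80, y -30 to 30 (lever hub to y -70), z 145 to 235 mm; the ram sticks out of it up to z 275 mm.
- press_ram: The ram with the steel die (24 mm across) over the slot. Origin: centre of the die's lower face, 67 mm above the table with the lever up; it comes down 17 mm as the lever goes to its stop and then bears on a plaque lying under it.
- press_lever (a joint): Angle of the lever, rad: 0 at rest, raised 0.60 rad above level, pointing to the front (press -x); it grows as the handle is pulled down, to the hard stop at 0.85 (0.25 rad below level). A spring returns it to 0 when let go; at the handle it takes about 5 N at the top to 12 N at the stop, a little more when fast.
- lever_grip (a point): Middle of the lever's handle, a level black bar 22 mm in diameter, 117 mm long, along press y at y -105 mm, on the right of the press. It moves on a circle of 200 mm radius about press x 32, z 190 mm: at rest x -133, z 303 mm; at the stop x -162, z 141 mm. The lever's arm (16 mm round) joins it at press y -57 mm.
- short_plaque: A shorter black plaque, 62 x 70 x 6 mm, not to be used; flat on the table, in the left near or left far place, the long plaque in the other. Origin: centre of its underside. Leave it alone.
- jar: Glass jar with lid, 48 mm across, 60 mm high, on the table behind the feed tongue. Origin: centre of its underside. Leave it alone.
- spare_die: Spare steel die standing on the table in front of the press, 34 mm across and high. Origin: centre of its underside. Leave it alone.
- brush: Hand brush 160 mm long lying on the table to the right of the press. Leave it alone.
- steel_rule: Steel rule, 200 x 28 x 2 mm, flat on the table to the right of the press. Origin: centre of its underside. Leave it alone.
- marker: Blue marker pen, 130 mm long, 16 mm thick, lying on the table at the near left. Leave it alone.

How it is judged:
By the outcome, as a careful person would: the job done as asked, in the order asked, and still so for the second after the job is handed in, with the robot touching nothing.
It also fails if it takes over 61 s, if anything falls off the work surface, if the arm or the gripper's body presses on something with over 40 N, if the wrist force passes 120 N, or if a joint passes its speed limit or range.

## Robot

A 6-joint arm with a two-finger parallel gripper is mounted at the origin on the work surface. World frame = base frame: x ahead of the robot, y to its left, z up, the work surface at z = 0. Lengths are in m, angles in rad, forces in N, time in s.
With the tool pointing down it reaches from about 0.375 to 0.9 m from the base axis. Payload 3.1 kg.
Tool frame: the origin (TCP) lies at the very end of the fingers, on their centre line; the grasp point (between the pads) lies 19 mm behind it; z points along the fingers, y is the line along which they close (so a half turn about z gives the same grasp; the last joint's range is limited). The gripper opens to 85 mm and grips with 20 to 120 N. Pads are 22 mm wide; open, the fingers measure 114 mm over their backs; the gripper's body (76 mm by 85 mm) begins 54 mm behind the grasp point. The pads swing forward as they close: fully open they stand 13 mm farther back than shut.
Start: joints at [-1.365, 0.527, 1.433, -0, 1.181, -0.178], TCP at [0.235, -0.579, 0.231] pointing down, gripper open.
Joint ranges: [-3.08, 3.08], [-0.75, 2.2], [0.22, 2.44], [-1.43, 4.57], [0, 2.65], [-2.85, 2.85]. Speed limits (rad/s): [2.79, 2.79, 3.14, 3.14, 3.14, 3.14].

## Interface

Orientations are given as a unit quaternion [x, y, z, w].
In Python, from plant import * gives the robot as it stands.
- The arm moves only by the shell command python3 -m crank 'ROWS' [FORCE]. ROWS is JSON, a list of rows, each a list of 3 entries, a list of its own where there are three numbers: the shift along the world's x, y, z in mm, then the turn about the world's z in rad, then the finger opening in mm, from 0 to 85.4. A call has 1 to 5 rows; each row shifts and turns the commanded pose from where the row before left it; what a row does not reach is not made up. A row lasts 1/8 s, in which the tool goes at most 62.5 mm and 10.7 degrees, less where a joint would pass 70% of its speed; a pose out of reach is approached as far as the arm can. A call with a gripper value outside its range is refused whole. The fingers move at their own pace and stop on an object; FORCE is the grip in N (left out, the last holds). Time passes only in rows, so rows that do not move let the fingers close. It gives the time, the measured TCP pose, the force, the opening and the grip force at its end, in the units of the state.
- read_state(): the state, without advancing time (a new reading comes with each control period).
- camera(name): name is "scene" or "side" or "wrist"; returns a dict with "pixels" (384x512x3 uint8, blue, green, red), "range_z" (384x512 float32, m along the optical axis (not along the pixel's ray), 0 where there is no reading), "mtx" (3x3 intrinsics, pixels), "k1" (the pictures are not rectified: a ray, as slopes to the right and down, at radius r is drawn at 1 + k1 r^2 times it, then the intrinsics apply), "world_from_camera" (4x4, takes a point from camera to world coordinates); the wrist camera has in their place "tool_from_camera" (4x4, takes a point from camera to tool coordinates, whose origin is the TCP and whose axes are the flange's). Camera axes: x right, y down, z forward; pixel columns grow to the right and rows downward; lengths in m; the calibration is good to about 2 mm. A picture is of the moment at which its call begins: read the wrist's pose just before it.
- hand_in(): hands the job in; it is judged then, once.
Trained networks look in the newest picture that a camera, given by its name, has taken for a name from the list of things; names that differ only in an ending like _2 or _b are one class to them, and where a whole thing is asked for, a point or a joint stands for the part that bears it (a point fixed in the world has none). Each returns a list of dicts, best first, with "p" (0 to 1); they miss things now and then, are a little off and sometimes report something else, mostly with a low value. They report only what shows in the picture. A call takes as long as a camera call.
- regions_of(camera, target): "mask" (384x512 bool, what is visible of it) and "rect" ([left, top, right, bottom] in pixels, round what is visible of it).
- spot_point(camera, target): "point" ([row, column] in pixels: a listed point, or the origin of a listed thing).
The state is a dict: "time": time; "joint_pos": joint angles; "qd": joint speeds; "joint_efforts": joint torques, N m; "tool_pos": TCP position; "tool_rot": TCP orientation; "ft_force": force on the tool from outside, world axes, zero at the start; "ft_torque": the same for the moment, N m; "opening": opening from 0.0 (shut) to 1.0 (fully open); "finger_force": force on a finger pad.
Only numpy, scipy, OpenCV 4.12 (cv2) and the standard library are available. Lean on these libraries where they do the work, as an engineer would, in place of code of your own. Each camera call takes 0.05 s, during which the arm holds its last target. There are 200 camera calls.

## Working session

There is one attempt and no reset: what is moved stays moved. The work goes in short steps, Python scripts to look and compute and a shell command to move; the robot and the scene stay as the last step left them, time stands still between calls to the robot, and variables do not carry over. Pictures are saved under pics/ and viewed, at most 10 in all, crops included, and the job is handed in when it is done.

```bash
ls; mkdir -p pics; cat > h.py <<'E'
from plant import *
import numpy as np, cv2
from scipy.spatial.transform import Rotation as R
def T(s):
    M=np.eye(4);M[:3,:3]=R.from_quat(s['tool_rot']).as_matrix();M[:3,3]=s['tool_pos'];return M
def look(name):
    s=read_state(); c=camera(name)
    c['W']=T(s)@np.array(c['tool_from_camera']) if name=='wrist' else np.array(c['world_from_camera']); return c
def slopes(c,px):  # px Nx2 (col,row)
    K=np.array(c['mtx']);px=np.asarray(px,float).reshape(-1,1,2)
    return cv2.undistortPoints(px,K,np.array([c['k1'],0,0,0,0.])).reshape(-1,2)
def to_plane(c,px,z):
    d=np.c_[slopes(c,px),np.ones(len(np.reshape(px,(-1,2))))]@c['W'][:3,:3].T
    o=c['W'][:3,3]; return o+d*((z-o[2])/d[:,2])[:,None]
def cloud(c,mask):
    r,q=np.nonzero(mask&(c['range_z']>0)); z=c['range_z'][r,q].astype(float)
    p=np.c_[slopes(c,np.c_[q,r])*z[:,None],z]; return p@c['W'][:3,:3].T+c['W'][:3,3]
E
python3 - <<'E'
from h import *
s=read_state();print(s['time'],s['tool_rot'])
ims=[]
for n in ('scene','side'):
    c=look(n);ims.append(c['pixels']);print(n,c['W'][:3,3].round(3))
    for t in ('plaque','short_plaque','press','press_lever','jar'):
        for d in regions_of(n,t)[:2]:
            P=cloud(c,d['mask']);print(t,round(d['p'],2),d['rect'],np.median(P,0).round(3) if len(P) else None, P.max(0).round(3) if len(P) else None)
    for t in ('slot_mouth','slot_end','tongue_end','lever_grip','press','press_ram'):
        for d in spot_point(n,t)[:1]:
            a=d['point'];print(t,round(d['p'],2),np.round(a),to_plane(c,[[a[1],a[0]]],{'lever_grip':.303,'press':0,'press_ram':.067}.get(t,.045))[0].round(3))
cv2.imwrite('pics/a.png',cv2.resize(np.vstack(ims),(400,600)));cv2.imwrite('pics/s.png',ims[0]);cv2.imwrite('pics/d.png',ims[1])
E
```

```text
pics
0.0 [ 9.81544457e-01  1.91230901e-01 -6.00580520e-06 -1.10516425e-03]
scene [0.876 0.345 1.151]
plaque 0.79 [312.5, 290.2, 369.2, 323.6] [0.557 0.339 0.006] [0.621 0.414 0.016]
short_plaque 0.61 [312.7, 229.3, 341.8, 253.5] [0.437 0.176 0.006] [0.476 0.216 0.014]
short_plaque 0.29 [188.9, 115.9, 240.2, 221.4] [ 0.563 -0.106  0.277] [ 0.729 -0.072  0.318]
press 0.72 [180.3, 113.3, 283.5, 280.0] [ 0.67  -0.01   0.195] [0.781 0.146 0.318]
press_lever 0.74 [186.3, 116.5, 239.4, 226.2] [ 0.557 -0.109  0.266] [ 0.73  -0.072  0.318]
jar 0.78 [241.1, 285.8, 258.9, 300.7] [0.721 0.141 0.059] [0.741 0.161 0.066]
slot_mouth 0.56 [244. 252.] [0.616 0.041 0.045]
slot_end 0.88 [222. 222.] [ 0.635 -0.068  0.045]
tongue_end 0.73 [264. 280.] [0.602 0.14  0.045]
lever_grip 0.9 [127. 224.] [ 0.517 -0.165  0.303]
press 0.67 [233. 231.] [ 0.63  -0.039  0.   ]
press_ram 0.69 [225. 225.] [ 0.639 -0.045  0.067]
side [0.107 0.728 0.964]
plaque 0.91 [182.6, 286.8, 205.7, 335.4] [0.553 0.345 0.006] [0.622 0.418 0.013]
short_plaque 0.75 [248.2, 276.4, 269.2, 298.1] [0.437 0.179 0.006] [0.478 0.218 0.011]
press 0.56 [192.4, 129.5, 292.9, 252.1] [ 0.652 -0.006  0.109] [1.684 0.149 0.316]
press 0.52 [184.0, 229.2, 204.1, 248.2] [0.709 0.147 0.042] [0.779 0.163 0.063]
press_lever 0.68 [238.7, 127.0, 294.4, 163.0] [ 0.532 -0.106  0.301] [ 0.642 -0.087  0.316]
jar 0.51 [184.8, 228.5, 199.5, 247.4] [0.707 0.147 0.044] [0.735 0.163 0.063]
slot_mouth 0.73 [226. 232.] [0.614 0.046 0.045]
slot_end 0.96 [200. 242.] [ 0.648 -0.08   0.045]
tongue_end 0.7 [251. 219.] [0.591 0.153 0.045]
lever_grip 0.74 [138. 287.] [ 0.523 -0.169  0.303]
press 0.85 [220. 238.] [ 0.635 -0.022  0.   ]
press_ram 0.66 [203. 236.] [ 0.647 -0.037  0.067]
```

View pics/s.png

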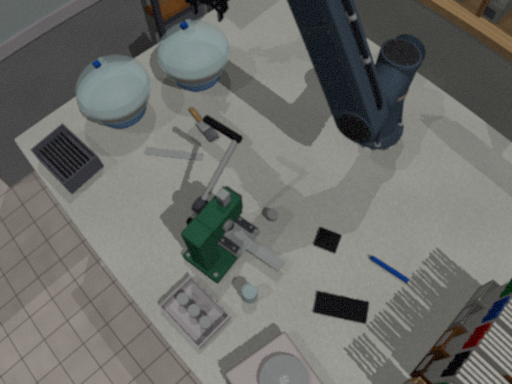

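View pics/d.png

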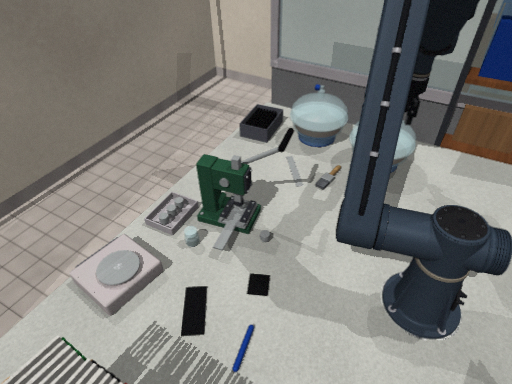

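The scene view shows the long plaque at about (340,307), the short one at (327,240), the press at (215,230), its tongue ending near (280,265) and the handle at (222,128). Next I'll fit the plaque and press poses.

```bash
cat >> h.py <<'E'
def plaque_fit(c,name,z=.006,near=None):
    ds=regions_of(name,'plaque')
    for d in ds[:2]:
        k=cv2.findContours(d['mask'].astype(np.uint8),cv2.RETR_EXTERNAL,cv2.CHAIN_APPROX_NONE)[0]
        k=max(k,key=cv2.contourArea).reshape(-1,2)
        P=to_plane(c,k,z)[:,:2]; (x,y),(w,h),a=cv2.minAreaRect((P*1000).astype(np.float32))
        if w>h: a-=90;w,h=h,w
        a=(a+90)%180-90
        print(name,'plaque p',round(d['p'],2),'centre',round(x,1),round(y,1),'size',round(w),round(h),'yaw',round(np.radians(a),3))
E
python3 - <<'E'
from h import *
for n in ('scene','side'):
    c=look(n);plaque_fit(c,n)
    P=cloud(c,np.ones((384,512),bool))
    m=(abs(P[:,0]-.6)<.2)&(abs(P[:,1]-.1)<.15)&(abs(P[:,2]-.045)<.004)
    Q=P[m]
    # tongue: points beyond slot mouth
    d=np.array([-.2,.98]); t=(Q[:,:2]-[.635,-.03])@d; u=(Q[:,:2]-[.635,-.03])@[.98,.2]
    k=(t>.09)&(t<.24)&(abs(u)<.05); Z=Q[k][:,:2]*1000
    r=cv2.minAreaRect(Z.astype(np.float32));print(n,len(Z),r, 'med z',np.median(Q[k][:,2]))
    # column/head top and base
    H=P[(abs(P[:,0]-.66)<.15)&(abs(P[:,1]+.03)<.15)&(abs(P[:,2]-.235)<.005)]
    if len(H): print('head',len(H),cv2.minAreaRect((H[:,:2]*1000).astype(np.float32)))
    L=[d for d in regions_of(n,'press_lever')][:1]
    G=cloud(c,L[0]['mask']&(c['pixels'].max(2)<60)); G=G[G[:,2]>.29]
    print('grip',len(G),np.median(G,0).round(3),cv2.minAreaRect((G[:,:2]*1000).astype(np.float32)))
E
```

```text
scene plaque p 0.75 centre 555.4 338.5 size 63 150 yaw 0.58
scene plaque p 0.26 centre 570.2 -143.8 size 41 50 yaw 0.0
scene 339 ((612.9049682617188, 102.2471923828125), (35.13975524902344, 87.81593322753906), 9.523184776306152) med z 0.045263946367336105
head 1115 ((685.3880615234375, -43.71649932861328), (172.68136596679688, 93.01846313476562), 10.911273002624512)
grip 306 [ 0.527 -0.16   0.313] ((525.4497680664062, -162.06369018554688), (18.25876235961914, 113.90448760986328), 8.745652198791504)
side plaque p 0.57 centre 555.7 340.0 size 62 154 yaw 0.584
side 220 ((612.336669921875, 103.80062866210938), (35.445674896240234, 91.17469024658203), 10.099386215209961) med z 0.044575873887182815
head 537 ((676.8126220703125, -32.341400146484375), (188.8352508544922, 87.87687683105469), 19.64019012451172)
grip 123 [ 0.519 -0.145  0.311] ((520.98876953125, -156.64390563964844), (16.219284057617188, 111.65383911132812), 9.196374893188477)
```

```bash
python3 -m crank '[[[16,48,0],0.09,85],[[16,48,0],0.09,85],[[16,48,0],0.09,85],[[16,48,0],0.09,85],[[16,48,0],0.09,85]]' 60
python3 -m crank '[[[15,48,0],0.09,85],[[15,48,0],0.09,85],[[15,48,0],0.09,85],[[15,48,0],0.09,85],[[15,48,0],0.09,85]]'
python3 -m crank '[[[14,48,0],0.09,85],[[14,48,0],0.09,85],[[14,48,0],0.09,85],[[14,48,0],0.09,85],[[14,48,0],0.09,85]]'
python3 -m crank '[[[13,48,-20],0.08,85],[[13,48,-20],0.08,85],[[13,48,-20],0.08,85],[[13,48,-20],0.08,85],[[0,0,0],0,85]]'
python3 - <<'E'
from h import *
s=read_state();r=R.from_quat(s['tool_rot']).as_matrix();print(np.round(s['tool_pos'],4),np.arctan2(r[1,0],r[0,0]),r[:,2].round(3),s['joint_pos'])
c=look('wrist');cv2.imwrite('pics/w.png',c['pixels']);plaque_fit(c,'wrist')
E
```

```text
time: 2.12
tool_pos: [0.315, -0.3379, 0.2316]
tool_rot: [0.914, 0.407, 0.0, 0.0]
ft_force: [0.6, -0.3, 0.2]
opening: 0.995
finger_force: 0.0
time: 2.75
tool_pos: [0.3902, -0.0979, 0.2317]
tool_rot: [0.8, 0.6, 0.0, 0.001]
ft_force: [0.5, -0.6, 0.2]
opening: 0.993
finger_force: 0.0
time: 3.38
tool_pos: [0.4602, 0.1425, 0.2316]
tool_rot: [0.646, 0.764, 0.0, 0.0]
ft_force: [0.4, -0.5, -1.1]
opening: 0.992
finger_force: 0.0
time: 4.0
tool_pos: [0.5114, 0.3355, 0.1494]
tool_rot: [0.515, 0.857, -0.0, -0.001]
ft_force: [-0.3, -1.0, -0.4]
opening: 0.996
finger_force: 0.0
[0.5114 0.3355 0.1494] 2.058730577291225 [-0.001 -0.    -1.   ] [ 3.97930180e-01  6.09797007e-01  1.54115249e+00  5.25196954e-04
  9.91892053e-01 -9.02920155e-02]
wrist plaque p 0.79 centre 555.8 339.2 size 62 150 yaw 0.577
```

View pics/w.png

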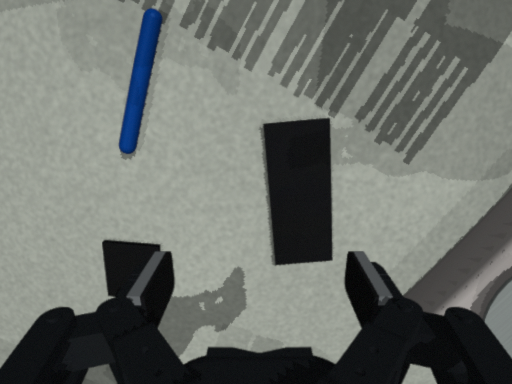

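The wrist view shows the long plaque alone at about (298,190), the marker at (142,80) and the short plaque at (130,265). The fit agrees with the earlier one.

```bash
python3 -m crank '[[[14,50,-40],0.09,72],[[0,0,-50],0,72],[[0,0,-40],0,72],[[0,0,-10],0,72],[[0,0,0],0,72]]'
python3 -m crank '[[[0,0,-7],0,72],[[0,0,-4],0,72],[[0,0,0],0,72]]'
python3 - <<'E'
from h import *
s=read_state();r=R.from_quat(s['tool_rot']).as_matrix();print(np.round(s['tool_pos'],4),np.arctan2(r[1,0],r[0,0]))
c=look('wrist');cv2.imwrite('pics/w2.png',c['pixels'])
E
```

```text
time: 4.72
tool_pos: [0.5255, 0.3796, 0.0139]
tool_rot: [0.479, 0.878, 0.0, 0.0]
ft_force: [-0.4, 0.2, 0.7]
opening: 0.845
finger_force: 0.0
time: 5.1
tool_pos: [0.5251, 0.3805, 0.0026]
tool_rot: [0.478, 0.878, 0.0, 0.0]
ft_force: [0.4, 0.3, -0.1]
opening: 0.844
finger_force: 0.0
[0.5251 0.3805 0.0026] 2.1448146579428067
```

View pics/w2.png

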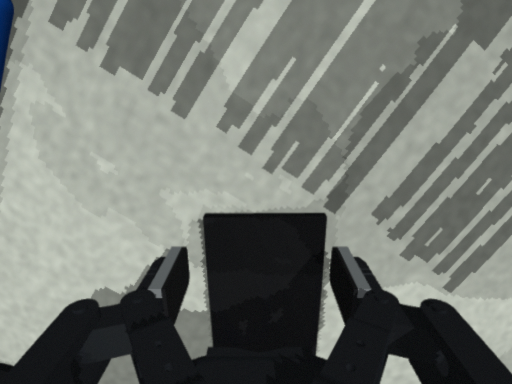

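The pads at (180,270) and (340,270) straddle the plaque, whose columns run 205–327. I'll go down the last few millimetres and close.

```bash
python3 -m crank '[[[0,4,-4],0,71],[[0,0,-3],0,71],[[0,0,0],0,71]]'
python3 -m crank '[[[0,0,0],0,55],[[0,0,0],0,55],[[0,0,0],0,55],[[0,0,0],0,55]]' 60
```

```text
time: 5.52
tool_pos: [0.5246, 0.3844, -0.0053]
tool_rot: [0.478, 0.878, -0.0, -0.0]
ft_force: [-0.0, 0.4, -0.3]
opening: 0.83
finger_force: 0.0
time: 6.02
tool_pos: [0.5253, 0.3846, -0.0045]
tool_rot: [0.478, 0.878, 0.0, 0.0]
ft_force: [-0.4, 0.7, 3.4]
opening: 0.7
finger_force: 64.8
```

```bash
python3 -m crank '[[[0,0,20],0,55],[[0,0,40],0,55],[[0,0,45],0,55],[[10,-30,0],-0.08,55],[[15,-40,0],-0.11,55]]'
python3 -m crank '[[[20,-50,0],-0.11,55],[[20,-50,0],-0.11,55],[[10,-39,0],0,55],[[0,0,0],0,55],[[0,0,0],0,55]]'
python3 - <<'E'
from h import *
s=read_state();r=R.from_quat(s['tool_rot']).as_matrix();print(np.round(s['tool_pos'],4),np.arctan2(r[1,0],r[0,0])-np.pi/2)
for n in ('scene','side'):
    c=look(n);cv2.imwrite(f'pics/c_{n}.png',cv2.resize(c['pixels'][160:340,150:390],None,fx=1.6,fy=1.6));plaque_fit(c,n,.112)
    d=regions_of(n,'plaque')[0];P=cloud(c,d['mask']);print(np.percentile(P[:,2],[5,50,95]))
    P=P[abs(P[:,2]-.112)<.015]
    u,v=P[:,:2]@[.986,.165],P[:,:2]@[-.165,.986]
    A=np.c_[u,v,np.ones(len(u))];print('tilt',np.linalg.lstsq(A,P[:,2],rcond=None)[0], len(u))
a=cv2.imread('pics/c_scene.png');b=cv2.imread('pics/c_side.png');cv2.imwrite('pics/c.png',np.hstack([a,b]))
E
```

```text
time: 6.65
tool_pos: [0.5501, 0.3148, 0.1022]
tool_rot: [0.56, 0.829, 0.001, 0.001]
ft_force: [0.7, -0.2, -1.2]
opening: 0.702
finger_force: 64.8
time: 7.28
tool_pos: [0.5997, 0.1756, 0.1007]
tool_rot: [0.647, 0.762, 0.0, -0.0]
ft_force: [-0.4, 0.4, -1.0]
opening: 0.699
finger_force: 64.8
[0.5997 0.1756 0.1007] 0.16340696024568468
scene plaque p 0.56 centre 615.9 98.6 size 65 110 yaw 0.156
[0.10647172 0.11125447 0.11456853]
tilt [-0.00689844  0.00864496  0.11553554] 836
side plaque p 0.82 centre 600.6 171.3 size 57 59 yaw 0.204
[0.10650922 0.10983722 0.11275398]
tilt [-0.0074343   0.00472714  0.11440557] 330
```

View pics/c.png

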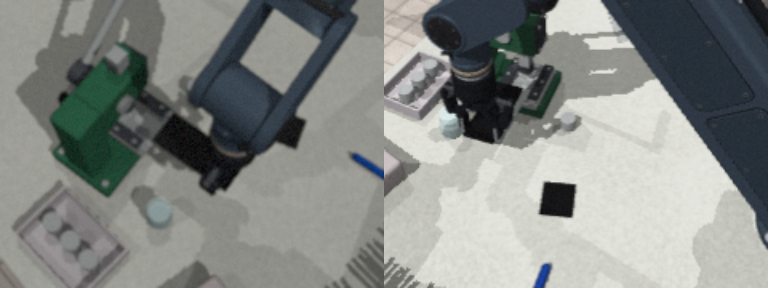

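The scene half shows the plaque held level (left crop, about (185,140)), in line with the tongue and short of the nest. I'll lower it onto the tongue.

```bash
python3 -m crank '[[[1,0,-30],0,55],[[0,0,-22],0,55],[[0,0,-4],0,55],[[0,0,0],0,55]]'
python3 -m crank '[[[0,0,-2],0,55],[[0,0,0],0,55]]'
python3 -m crank '[[[0,0,-1.5],0,55],[[0,0,0],0,55]]'
```

```text
time: 8.07
tool_pos: [0.6011, 0.1758, 0.0443]
tool_rot: [0.647, 0.763, 0.0, 0.0]
ft_force: [0.6, 0.5, -1.0]
opening: 0.698
finger_force: 64.7
time: 8.32
tool_pos: [0.6014, 0.1755, 0.0429]
tool_rot: [0.647, 0.763, 0.0, 0.0]
ft_force: [0.2, -0.0, -1.3]
opening: 0.697
finger_force: 64.7
time: 8.57
tool_pos: [0.6011, 0.1754, 0.0408]
tool_rot: [0.647, 0.763, 0.0, 0.0]
ft_force: [-0.4, 0.3, -0.3]
opening: 0.702
finger_force: 64.8
```

```bash
python3 -m crank '[[[1.6,-10,0],0,55],[[1.6,-10,0],0,55],[[0,0,0],0,55]]'
python3 -m crank '[[[1.6,-10,0],0,55],[[1.6,-10,0],0,55],[[0,0,0],0,55]]'
```

```text
time: 8.95
tool_pos: [0.6038, 0.1539, 0.0406]
tool_rot: [0.648, 0.762, -0.001, -0.0]
ft_force: [-1.4, -1.4, 0.8]
opening: 0.698
finger_force: 64.8
time: 9.32
tool_pos: [0.607, 0.1339, 0.0405]
tool_rot: [0.647, 0.762, -0.001, -0.0]
ft_force: [-3.0, -2.4, 0.6]
opening: 0.697
finger_force: 64.9
```

```bash
python3 -m crank '[[[0,0,0],0,70],[[0,0,0],0,70],[[0,0,0],0,55],[[0,0,0],0,55],[[0,0,0],0,55]]' 
python3 -m crank '[[[1.6,-10,0],0,55],[[1.6,-10,0],0,55],[[0,0,0],0,55]]'
python3 - <<'E'
from h import *
c=look('scene');plaque_fit(c,'scene',.051)
E
```

```text
time: 9.95
tool_pos: [0.6086, 0.1357, 0.0416]
tool_rot: [0.647, 0.763, 0.001, 0.001]
ft_force: [0.3, 0.5, 6.5]
opening: 0.695
finger_force: 64.6
time: 10.32
tool_pos: [0.6117, 0.1151, 0.0416]
tool_rot: [0.647, 0.763, 0.001, 0.001]
ft_force: [-0.3, -1.0, 4.9]
opening: 0.698
finger_force: 64.7
scene plaque p 0.74 centre 624.6 36.2 size 62 111 yaw 0.011
scene plaque p 0.39 centre 594.0 -352.5 size 29 193 yaw 0.674
```

```bash
python3 -m crank '[[[1.7,-10,0.6],0,55],[[1.7,-10,0],0,55],[[1.7,-10,0],0,55],[[1.7,-10,0],0,55],[[0,0,0],0,55]]' 
python3 -m crank '[[[1.3,-8,0],0,55],[[0.8,-5,0],0,55],[[0,0,0],0,55]]'
```

```text
time: 11.05
tool_pos: [0.6182, 0.0735, 0.0416]
tool_rot: [0.647, 0.762, -0.0, 0.001]
ft_force: [-0.1, -2.0, 4.5]
opening: 0.696
finger_force: 64.6
time: 11.42
tool_pos: [0.6202, 0.0615, 0.0416]
tool_rot: [0.647, 0.762, 0.0, 0.001]
ft_force: [0.9, -0.1, 4.8]
opening: 0.7
finger_force: 64.6
```

```bash
python3 -m crank '[[[0.5,-3,0],0,55],[[0,0,0],0,55]]'; python3 -m crank '[[[0.3,-2,0],0,55],[[0,0,0],0,55]]'; python3 -m crank '[[[0.3,-2,0],0,55],[[0,0,0],0,55]]'
```

```text
time: 11.68
tool_pos: [0.6204, 0.0596, 0.0416]
tool_rot: [0.647, 0.763, 0.001, 0.0]
ft_force: [-0.3, 3.2, 5.8]
opening: 0.702
finger_force: 64.6
time: 11.92
tool_pos: [0.6204, 0.0594, 0.0416]
tool_rot: [0.647, 0.762, 0.002, -0.001]
ft_force: [0.7, 8.3, 6.1]
opening: 0.699
finger_force: 64.7
time: 12.18
tool_pos: [0.6202, 0.0593, 0.0416]
tool_rot: [0.647, 0.762, 0.002, -0.002]
ft_force: [-0.1, 14.6, 6.7]
opening: 0.698
finger_force: 64.7
```

Contact at 14.6 N, about where the end stop should be. I'll release, then push from behind with closed fingers to confirm it's home.

```bash
python3 -m crank '[[[0,0,0],0,75],[[0,0,0],0,75],[[0,0,0],0,75],[[0,0,30],0,75],[[-2,12,30],0,40]]'
python3 -m crank '[[[-4,26,0],0,0],[[0,2,0],0,0],[[0,0,0],0,0],[[0,0,0],0,0],[[0,0,0],0,0]]'
python3 - <<'E'
from h import *
c=look('scene');plaque_fit(c,'scene',.051);s=read_state();print(s['tool_pos'],s['opening'])
cv2.imwrite('pics/e.png',cv2.resize(c['pixels'][190:310,190:330],None,fx=5,fy=5,interpolation=cv2.INTER_CUBIC))
E
```

```text
time: 12.8
tool_pos: [0.6185, 0.0661, 0.1012]
tool_rot: [0.648, 0.762, -0.001, -0.0]
ft_force: [0.2, 1.4, 0.7]
opening: 0.685
finger_force: 0.0
time: 13.42
tool_pos: [0.6146, 0.0946, 0.1008]
tool_rot: [0.647, 0.762, -0.0, -0.0]
ft_force: [-0.8, -0.3, 0.3]
opening: 0.002
finger_force: 0.0
scene plaque p 0.71 centre 630.0 14.0 size 57 102 yaw 0.047
scene plaque p 0.64 centre 455.0 182.4 size 63 69 yaw 0.407
[0.61459314 0.09488425 0.10100791] -0.002630813610235784
```

View pics/e.png

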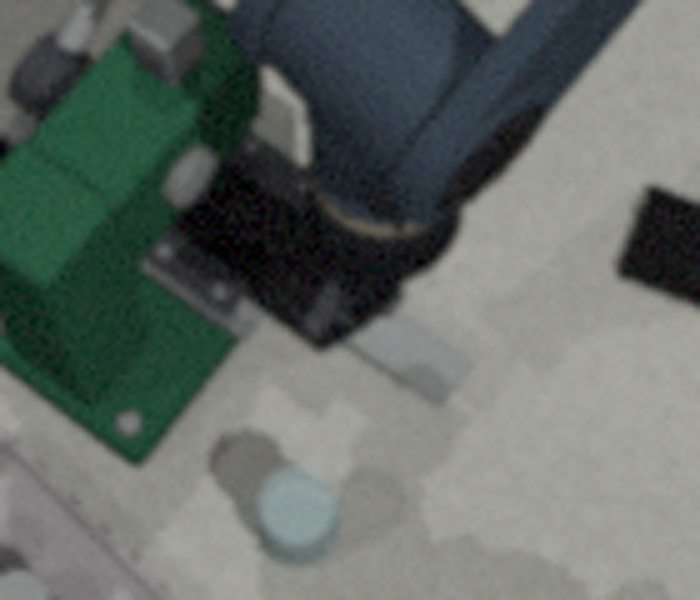

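The plaque's tip at (320,345) sticks out of the nest over the tongue, roughly the expected amount, and the jar and short plaque haven't moved. I'll do the confirming push.

```bash
python3 -m crank '[[[-0.5,3,-40],0,0],[[0,0,-13.5],0,0],[[0,0,0],0,0]]'
python3 -m crank '[[[0.7,-4,0],0,0],[[0.5,-3,0],0,0],[[0,0,0],0,0]]'
python3 -m crank '[[[0.3,-2,0],0,0],[[0,0,0],0,0]]'
python3 -m crank '[[[0.3,-2,0],0,0],[[0,0,0],0,0]]'
```

```text
time: 13.9
tool_pos: [0.6138, 0.0983, 0.0471]
tool_rot: [0.647, 0.763, -0.0, -0.001]
ft_force: [0.0, -0.9, -0.6]
opening: 0.001
finger_force: 0.0
time: 14.28
tool_pos: [0.6157, 0.091, 0.0483]
tool_rot: [0.647, 0.762, 0.0, 0.0]
ft_force: [1.3, -0.0, -0.7]
opening: 0.002
finger_force: 0.0
time: 14.52
tool_pos: [0.6156, 0.0893, 0.0479]
tool_rot: [0.647, 0.763, 0.0, 0.0]
ft_force: [-0.2, 0.3, -0.6]
opening: 0.002
finger_force: 0.0
time: 14.78
tool_pos: [0.6157, 0.0876, 0.0477]
tool_rot: [0.647, 0.763, -0.0, -0.0]
ft_force: [-0.6, 0.4, 0.1]
opening: -0.0
finger_force: 0.5
```

```bash
for i in 1; do python3 -m crank '[[[0.3,-2,0],0,0],[[0,0,0],0,0]]'
python3 -m crank '[[[0.3,-2,0],0,0],[[0,0,0],0,0]]'
python3 -m crank '[[[0.3,-2,0],0,0],[[0,0,0],0,0]]'; done
```

```text
time: 15.02
tool_pos: [0.6152, 0.087, 0.0477]
tool_rot: [0.647, 0.762, 0.0, -0.002]
ft_force: [-1.8, 6.0, 1.5]
opening: -0.003
finger_force: 3.0
time: 15.28
tool_pos: [0.6147, 0.0866, 0.0477]
tool_rot: [0.647, 0.762, 0.001, -0.003]
ft_force: [-2.7, 10.1, 2.3]
opening: 0.003
finger_force: 5.2
time: 15.52
tool_pos: [0.6144, 0.0863, 0.0477]
tool_rot: [0.648, 0.762, 0.001, -0.004]
ft_force: [-3.4, 15.0, 3.6]
opening: 0.0
finger_force: 7.7
```

Second stop at 15 N puts the plaque end at press y ≈ 115, so it is home. Now the lever.

```bash
python3 -m crank '[[[-2,12,0],0,0],[[0,0,55],0,0],[[-10,0,60],0,0],[[-20,0,58],0,50],[[-25,-10,55],0,50]]'
python3 -m crank '[[[-25,-35,45],0,50],[[-7,-55,25],0,50],[[0,-55,0],0,50],[[0,-55,0],0,50],[[0,-55,0],0,50]]'
python3 - <<'E'
from h import *
s=read_state();r=R.from_quat(s['tool_rot']).as_matrix();print(np.round(s['tool_pos'],4),np.arctan2(r[1,0],r[0,0])-np.pi/2,s['opening'])
c=look('scene')
for d in spot_point('scene','lever_grip')[:1]: a=d['point'];print(d['p'],to_plane(c,[[a[1],a[0]]],.303))
b=c['pixels'][70:270,130:370]
c=look('wrist')
for d in spot_point('wrist','lever_grip')[:1]: a=d['point'];print(d['p'],to_plane(c,[[a[1],a[0]]],.303))
cv2.imwrite('pics/f.png',np.hstack([cv2.resize(b,(400,333)),cv2.resize(c['pixels'],(400,333))]))
E
```

```text
time: 16.15
tool_pos: [0.5598, 0.0832, 0.2778]
tool_rot: [0.647, 0.763, 0.0, 0.001]
ft_force: [0.8, -0.1, 1.3]
opening: 0.419
finger_force: 0.0
time: 16.77
tool_pos: [0.5274, -0.1738, 0.3461]
tool_rot: [0.647, 0.763, -0.0, 0.001]
ft_force: [0.8, 0.7, 0.2]
opening: 0.587
finger_force: 0.0
[ 0.5274 -0.1738  0.3461] 0.1636843369404397 0.5866944590856129
0.94 [[ 0.51339776 -0.16067328  0.303     ]]
0.85 [[ 0.52517723 -0.16519074  0.303     ]]
```

View pics/f.png

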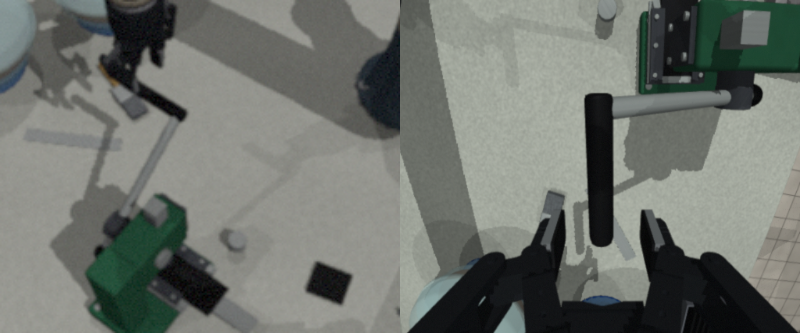

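The wrist view (right half) shows the handle, with its near end at (600,240), centred between the pads at (550,240) and (652,240). Descend and grip.

```bash
python3 -m crank '[[[0,0,-30],0,50],[[0,0,-30],0,50],[[0,0,-2],0,50],[[0,0,0],0,50]]'
python3 -m crank '[[[0,0,0],0,10],[[0,0,0],0,10],[[0,0,0],0,10],[[0,0,0],0,10]]' 50
```

```text
time: 17.48
tool_pos: [0.5283, -0.1709, 0.2846]
tool_rot: [0.646, 0.763, 0.0, 0.001]
ft_force: [0.1, 0.9, -0.1]
opening: 0.586
finger_force: 0.0
time: 17.98
tool_pos: [0.5249, -0.1722, 0.2854]
tool_rot: [0.646, 0.763, -0.003, -0.002]
ft_force: [-8.3, -1.2, 8.0]
opening: 0.239
finger_force: 48.6
```

```bash
python3 -m crank '[[[-3,0,0],0,10],[[-8,-1,-13],0,10],[[-7,-1,-13],0,10],[[-6,-1,-14],0,10],[[-5,-1,-14],0,10]]' 80
python3 -m crank '[[[-3.5,-0.5,-15],0,10],[[-3,-0.5,-14],0,10],[[-1.5,0,-15],0,10],[[-0.7,0,-15],0,10],[[0,0,0],0,10]]'
```

```text
time: 18.6
tool_pos: [0.5007, -0.1766, 0.2328]
tool_rot: [0.647, 0.763, 0.001, 0.004]
ft_force: [-2.6, 2.0, 14.2]
opening: 0.233
finger_force: 84.7
time: 19.23
tool_pos: [0.4907, -0.1783, 0.1722]
tool_rot: [0.646, 0.763, -0.001, 0.002]
ft_force: [-3.9, -3.5, 9.8]
opening: 0.23
finger_force: 91.8
```

```bash
python3 -m crank '[[[0.6,0,-13],0,10],[[1,0,-12],0,10],[[2,0.5,-12],0,10],[[2.5,0.5,-10],0,10],[[0,0,0],0,10]]'
python3 -m crank '[[[1,0,-3],0,10],[[0,0,0],0,10]]'
python3 -m crank '[[[0.5,0,-3],0,10],[[0,0,0],0,10]]'
```

```text
time: 19.85
tool_pos: [0.4944, -0.1775, 0.1249]
tool_rot: [0.646, 0.764, -0.002, -0.0]
ft_force: [-11.5, -6.3, 10.3]
opening: 0.235
finger_force: 97.2
time: 20.1
tool_pos: [0.4948, -0.1774, 0.123]
tool_rot: [0.646, 0.764, -0.003, -0.0]
ft_force: [-15.5, -6.0, 17.6]
opening: 0.233
finger_force: 97.9
time: 20.35
tool_pos: [0.4951, -0.1774, 0.1202]
tool_rot: [0.646, 0.764, -0.003, -0.001]
ft_force: [-11.4, -6.0, 19.1]
opening: 0.232
finger_force: 99.8
```

```bash
python3 -m crank '[[[1,0,-3],0,10],[[0,0,0],0,10]]'
python3 -m crank '[[[0.5,0,-3],0,10],[[0,0,0],0,10]]'
python3 - <<'E'
from h import *
for n in('scene','side'):
    c=look(n)
    L=regions_of(n,'press_lever')[:1]
    if L:
        G=cloud(c,L[0]['mask']); print(n,G.min(0),G.max(0))
        # lever arm silver points: slope in press frame
        g=G-[.6361,-.037,0];px=g[:,0]*.986+g[:,1]*.165;py=-g[:,0]*.165+g[:,1]*.986
        k=(abs(py+.057)<.012)&(px<0)&(px>-.15);
        if k.sum()>20: print(k.sum(),np.polyfit(px[k],g[k,2],1))
c=camera('scene')['pixels'];cv2.imwrite('pics/g.png',cv2.resize(c[80:260,150:310],(700,600)))
E
```

```text
time: 20.6
tool_pos: [0.4956, -0.1773, 0.118]
tool_rot: [0.646, 0.764, -0.003, -0.001]
ft_force: [-16.1, -5.9, 26.1]
opening: 0.231
finger_force: 100.6
time: 20.85
tool_pos: [0.4961, -0.1773, 0.1161]
tool_rot: [0.646, 0.764, -0.003, -0.001]
ft_force: [-17.5, -4.6, 34.7]
opening: 0.23
finger_force: 101.4
scene [ 0.427547   -0.23429296 -0.00392763] [ 0.73854493 -0.046486    0.23966572]
236 [0.25037353 0.18962451]
side [ 0.47595649 -0.29557887 -0.00529502] [ 0.6813561  -0.08982113  0.17893613]
162 [0.23967703 0.18510859]
```

View pics/g.png

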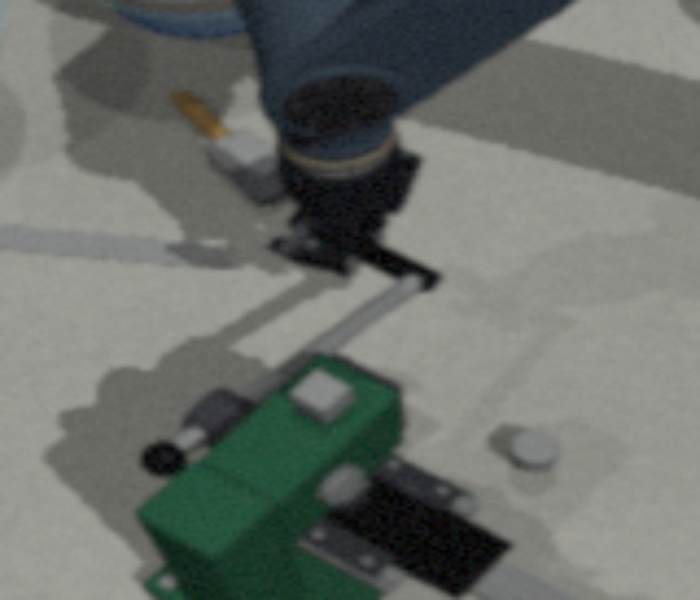

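In this view the lever's arm at (370,310) slopes down about 0.245 rad, the end of its 0.85 rad travel. The reaction is 35 N against a 12 N spring, so it's at the stop. Now guide it back up.

```bash
python3 -m crank '[[[-3,0,12],0,10],[[-2.5,-0.5,10],0,10],[[-2,-0.5,12],0,10],[[-1,0,12],0,10],[[-0.6,0,13],0,10]]' 50
python3 -m crank '[[[0.7,0,15],0,10],[[1.5,0,15],0,10],[[3,0.5,14],0,10],[[3.5,0.5,15],0,10],[[5,1,14],0,10]]'
python3 -m crank '[[[6,1,14],0,10],[[7,1,13],0,10],[[8,1,12],0,10],[[0,0,0],0,10],[[0,0,0],0,10]]'
```

```text
time: 21.72
tool_pos: [0.4904, -0.1781, 0.1722]
tool_rot: [0.646, 0.763, -0.001, 0.001]
ft_force: [2.1, -3.8, 0.2]
opening: 0.234
finger_force: 92.0
time: 22.35
tool_pos: [0.5048, -0.1756, 0.2451]
tool_rot: [0.647, 0.763, -0.0, 0.002]
ft_force: [0.1, -4.2, 3.1]
opening: 0.231
finger_force: 83.0
time: 22.98
tool_pos: [0.5247, -0.1722, 0.2851]
tool_rot: [0.647, 0.763, -0.001, 0.001]
ft_force: [-6.3, -4.0, 10.6]
opening: 0.229
finger_force: 78.9
```

```bash
python3 -m crank '[[[1,0,4],0,10],[[0,0,0],0,10]]'
python3 -m crank '[[[0,0,0],0,50],[[0,0,0],0,50],[[0,0,0],0,50],[[0,0,0],0,50]]'
python3 -m crank '[[[0,0,20],0,50],[[0,0,30],0,50],[[0,0,30],0,50],[[-30,-40,0],0,50],[[0,0,0],0,50]]'
python3 - <<'E'
from h import *
for n in('scene','side'):
    c=look(n)
    L=regions_of(n,'press_lever')[:1]
    if L:
        G=cloud(c,L[0]['mask'])
        g=G-[.6361,-.037,0];px=g[:,0]*.986+g[:,1]*.165;py=-g[:,0]*.165+g[:,1]*.986
        k=(abs(py+.057)<.012)&(px<0)&(px>-.11)
        if k.sum()>20: print(n,k.sum(),np.arctan(np.polyfit(px[k],g[k,2],1)))
    a=regions_of(n,'short_plaque')[0];print(np.median(cloud(c,a['mask']),0))
    a=regions_of(n,'jar')[0];print(np.median(cloud(c,a['mask']),0))
    P=cloud(c,np.ones((384,512),bool))-[.6361,-.037,0];px=P[:,0]*.986+P[:,1]*.165;py=-P[:,0]*.165+P[:,1]*.986
    dark=c['pixels'].max(2)[c['range_z']>0]<70
    k=(abs(px)<.02)&(abs(P[:,2]-.051)<.006)&dark&(py>.05)&(py<.16);print('plaque end y',np.percentile(py[k],[95,99,100]))
c=camera('scene')['pixels'];cv2.imwrite('pics/z.png',cv2.resize(c[80:320,150:410],(650,600)))
E
```

```text
time: 23.22
tool_pos: [0.525, -0.172, 0.2858]
tool_rot: [0.647, 0.763, -0.001, -0.001]
ft_force: [-3.2, -5.1, -3.2]
opening: 0.236
finger_force: 77.4
time: 23.72
tool_pos: [0.526, -0.1713, 0.2869]
tool_rot: [0.647, 0.763, 0.0, 0.0]
ft_force: [0.2, 0.2, -0.2]
opening: 0.588
finger_force: 0.0
time: 24.35
tool_pos: [0.4947, -0.2132, 0.3673]
tool_rot: [0.648, 0.762, -0.0, 0.0]
ft_force: [0.4, 0.2, 0.5]
opening: 0.587
finger_force: 0.0
scene 308 [-0.61015489  0.21623451]
[0.43799072 0.17610005 0.00627977]
[0.72049338 0.14146086 0.05945896]
plaque end y [0.11228626 0.11458103 0.11485831]
side 154 [-0.60029199  0.21275156]
[ 0.66482802 -0.00590431  0.16196333]
[0.70871058 0.14770204 0.04789469]
plaque end y [0.11513755 0.11653547 0.11684071]
```

View pics/z.png

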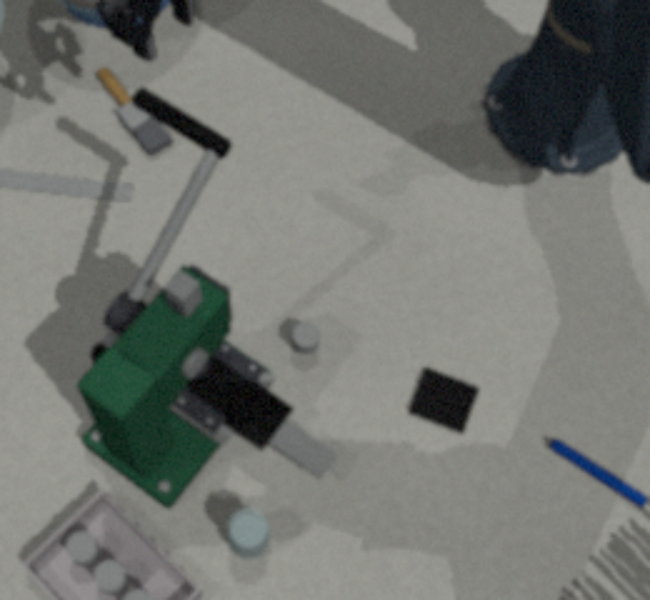

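The lever is back at 0.60 rad, with its handle at (185,120). The plaque sits in the slot with its outer end at press y ≈ 115, and nothing else has moved.

```bash
python3 -c "
from plant import *
print(hand_in())"
```

```text
the job is handed in; nothing more can be done
None
```

The long plaque is marked: it is home against the end stop, the lever went to its stop and is back at the top, nothing else was seen to move, and I handed the job in with the robot clear, at about 25 s.

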